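Stand the fallen spice jar back in its lane and close up the row

ROBOT

A 6-joint arm with a two-finger parallel gripper is mounted at the origin on the work surface. World frame = base frame: x ahead of the robot, y to its left, z up, the work surface at z = 0. Lengths are in m, angles in rad, forces in N, time in s.
With the tool pointing down it reaches from about 0.35 to 0.875 m from the base axis. Payload 4.2 kg.
Tool frame: the origin (TCP) lies midway between the tips of the shut fingers; the grasp point (between the pads) lies 19 mm behind it; z points along the fingers, y is the line along which they close (so a half turn about z gives the same grasp; the last joint's range is limited). The gripper opens to 85 mm and grips with 20 to 120 N. Pads are 22 mm wide; open, the fingers measure 114 mm over their backs; the gripper's body (76 mm by 85 mm) begins 54 mm behind the grasp point. The pads swing forward as they close: fully open they stand 13 mm farther back than shut.
Start: joints at [-1.064, 0.385, 0.008, 0, -1.194, -0.259], TCP at [0.153, -0.606, 0.231] pointing down, gripper open.
Joint ranges: [-3.14, 3.14], [-1.21, 2.06], [-1.07, 1.41], [-3.16, 2.05], [-2.99, -0.16], [-3.1, 3.1]. Speed limits (rad/s): [2.79, 2.79, 3.14, 3.14, 3.14, 3.14].

INTERFACE

Orientations are given as a unit quaternion [w, x, y, z].
In Python, from plant import env gives the robot as it stands. The module is installed in compiled form; this text tells all that it offers.
- The arm moves only by the tool move_arm, never from a script. Its argument "steps" is a list of rows, each a list of 5 numbers: the shift along the tool's x, y, z in mm, then the turn about the tool's z in degrees, then the opening, from 0 (shut) to 1 (fully open). A call has 1 to 5 rows; each row is the pose to reach, as a shift and turn from the pose commanded when the call began, along the tool's axes at that moment; what a row does not reach only later rows make up. A row lasts 1/8 s, in which the tool goes at most 62.5 mm and 10.7 degrees, less where a joint would pass 70% of its speed; a pose out of reach is approached as far as the arm can. A call with a gripper value outside its range is refused whole. The fingers move at their own pace and stop on an object; "force" is the grip in N (left out, the last holds). Time passes only in rows, so rows that repeat a pose let the fingers close. It gives the time, the measured TCP pose, the force, the opening and the grip force at its end, in the units of the state.
- env.get_state(): the state, without advancing time (a new reading comes with each control period).
- env.capture(name): name is "side" or "top" or "wrist"; returns (picture, depth): 384x512x3 uint8, red, green, blue; 384x512 float32, m along the optical axis (not along the pixel's ray), 0 where there is no reading.
- env.camera_params(name): a dict with "fov_y" (degrees; the focal length in pixels is half the picture's height over the tangent of half this angle, whatever the lens; pixels are square), "cx", "cy" (the principal point, pixels), "k1" (the pictures are not rectified: a ray, as slopes to the right and down, at radius r is drawn at 1 + k1 r^2 times it, then the intrinsics apply), "R" (3x3) and "t" (3): a world point X has camera coordinates R X + t. Camera axes: x right, y down, z forward; pixel columns grow to the right and rows downward; lengths in m; the calibration is good to about 2 mm. A picture is of the moment at which its call begins: read the wrist's pose just before it. camera_params takes no time and is no camera call; for the wrist camera it gives the pose at the moment of the call.
- env.close_job(): hands the job in; it is judged then, once.
The state is a dict: "time_s": time; "q": joint angles; "qd": joint speeds; "joint_efforts": joint torques, N m; "eef_pos": TCP position; "ee_rot": TCP orientation; "contact_force": force on the tool from outside, world axes, zero at the start; "torque": the same for the moment, N m; "opening": opening from 0.0 (shut) to 1.0 (fully open); "finger_force": force on a finger pad.
Only numpy, scipy, OpenCV 4.12 (cv2) and the standard library are available. Lean on these libraries where they do the work, as an engineer would, in place of code of your own. Each camera call takes 0.05 s, during which the arm holds its last target. There are 200 camera calls.

TASK

One spice jar has fallen out of the row and lies on the counter: stand it upright in the lane, in the wide gap its neighbours have left, setting it down rather than dropping it. Then push the row along the lane towards the stop plate, without ramming it, until all four jars stand together with no gaps, the first against the stop. Leave no jar tipped over and do not disturb the bottle, the timer or the bowl nearby.

Things in the scene. Friction and masses are not known exactly. Their poses are not given: they have to be found in the camera images.
- lane: fixed steel channel on the counter, 68 mm wide (its x), 370 mm long (its y), floor 3 mm thick; two low side walls 3 mm thick and 24 mm high leave 62 mm between them. Origin: centre of its underside on the counter; y runs along the channel from the stop plate (at -y) to the open end (at +y), z up
- stop (a point): point on the lane's floor (3 mm above the counter), in the middle of the lane, at the inner face of the stop plate (68 mm wide, 60 mm high, 5 mm thick) that closes one end; axes as the lane's, so y measures the distance from the stop along the row
- fallen: the fallen jar, lying on a flat side on the counter in front of the lane: square-section brown spice jar 50 x 50 mm, 80 mm tall to the shoulder, then a tapering shoulder and a round red screw cap 40 mm across from 88 to 110 mm; about 0.2 kg. Origin: centre of its base (25 mm above the counter while it lies); z points from base to cap, x and y are normal to the flat sides
- jar_a: jar nearest the stop; same make as the fallen one, standing upright in the lane; origin: centre of its base, z up through the cap
- jar_b: jar on the other side of the gap; same make as the fallen one, standing upright in the lane; origin: centre of its base, z up through the cap
- jar_c: last jar of the row, next to jar_b on the open end's side; same make as the fallen one, standing upright in the lane; origin: centre of its base, z up through the cap
- oil: green oil bottle standing on the counter beyond the stop end, 60 mm across, 230 mm tall; origin: centre of its base. Bystander
- timer: flat white kitchen timer lying on the counter, 65 x 65 x 20 mm; origin: centre of its underside. Bystander
- bowl: small steel bowl on the counter beyond the open end of the lane, 130 mm across, 50 mm high; origin: centre of its base. Bystander

How it is judged:
By the outcome, as a careful person would: the job done as asked, in the order asked, and still so for the second after the job is handed in, with the robot touching nothing.
It also fails if it takes over 54 s, if anything falls off the work surface, if the arm or the gripper's body presses on something with over 40 N, if the wrist force passes 120 N, or if a joint passes its speed limit or range.

## Working session

There is one attempt and no reset: what is moved stays moved. The work goes in short steps, Python scripts to look and compute and a tool call to move; the robot and the scene stay as the last step left them, time stands still between calls to the robot, and variables do not carry over. Pictures are saved under pics/ and viewed, at most 10 in all, crops included, and the job is handed in when it is done.

Besides the shell and the picture viewer there is one more tool, called after ">>>" by a JSON object that holds its "fn" and its "kwargs", one argument or row to a line. move_arm: Moves the arm, as the interface text tells. Its arguments: {"type":"object","properties":{"steps":{"type":"array"},"force":{"type":"number"}},"required":["steps"]}

```bash
mkdir -p pics; ls; cat > h.py <<'E'
import numpy as np, cv2
from plant import env
def save(name,fn):
    P=env.camera_params(name); im,d=env.capture(name)
    cv2.imwrite('pics/'+fn+'.png',im[:,:,::-1]); np.savez('pics/'+fn+'.npz',im=im,d=d,**{k:np.array(v) for k,v in P.items()})
    return im,d,P
def load(fn):
    z=np.load('pics/'+fn+'.npz'); return z['im'],z['d'],z
def K(P):
    f=192/np.tan(np.radians(float(P['fov_y']))/2); return np.array([[f,0,float(P['cx'])],[0,f,float(P['cy'])],[0,0,1]]),np.array([float(P['k1']),0,0,0,0.])
def rays(P,uv):
    k,D=K(P); n=cv2.undistortPoints(np.array(uv,float).reshape(-1,1,2),k,D)[:,0]
    return np.c_[n,np.ones(len(n))]
def plane(P,uv,z):
    R=np.array(P['R']);t=np.array(P['t']); C=-R.T@t; d=rays(P,uv)@R
    return C+d*((z-C[2])/d[:,2])[:,None]
def cloud(P,d):
    v,u=np.mgrid[:384,:512]; r=rays(P,np.c_[u.ravel(),v.ravel()])*d.reshape(-1,1)
    return ((r-np.array(P['t']))@np.array(P['R'])).reshape(384,512,3)
E
python3 - <<'E'
from h import *
for n in('side','top'):
    im,d,P=save(n,n+'0'); print(n,P,(d>0).mean())
ims=[cv2.imread(f'pics/{n}0.png') for n in('side','top')]
print(env.get_state())
E
```

```text
pics
side {'fov_y': 44.87202381739631, 'cx': 251.9546292745302, 'cy': 191.95007720963142, 'k1': 0.011060363163146623, 'R': array([[-0.96391771, -0.26584371, -0.01377593],
       [-0.1767139 ,  0.67773042, -0.71376024],
       [ 0.19908503, -0.68557173, -0.70025463]]), 't': array([0.53853557, 0.13152999, 1.36582557])} 0.9960123697916666
top {'fov_y': 55.057525148671054, 'cx': 260.7034531780527, 'cy': 194.24880087377298, 'k1': -0.09015451703996381, 'R': array([[-0.0068584 , -0.9998649 ,  0.0149377 ],
       [-0.99227194,  0.00495405, -0.12398331],
       [ 0.12389256, -0.01567258, -0.99217186]]), 't': array([0.00109899, 0.56931422, 1.07355616])} 0.99609375
{'time_s': 0.1, 'q': array([-1.06443105e+00,  3.85472204e-01,  6.78689300e-03, -4.40268740e-04,
       -1.19402382e+00, -2.58604816e-01]), 'qd': array([ 0.00045261, -0.00136672,  0.00244437,  0.0005846 ,  0.00052828,
        0.00031981]), 'joint_efforts': array([-5.67359020e-04, -3.93319881e+01,  1.88929242e+01,  4.19789851e+00,
       -2.53622398e-03,  1.44672764e-06]), 'eef_pos': array([ 0.15316529, -0.6054063 ,  0.23034425]), 'ee_rot': array([-1.67124016e-04, -1.23482996e-01,  9.92346206e-01,  9.63658739e-04]), 'contact_force': array([0.0109579 , 0.09312425, 0.36992303]), 'torque': array([ 0.03987742,  0.01251736, -0.00375444]), 'finger_force': 0.0, 'opening': 1.0042856101061854}
```

View pics/side0.png

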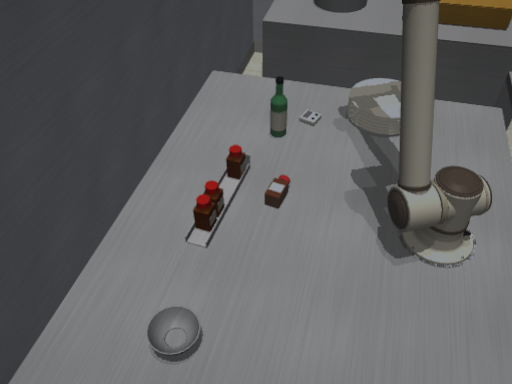

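View pics/top0.png

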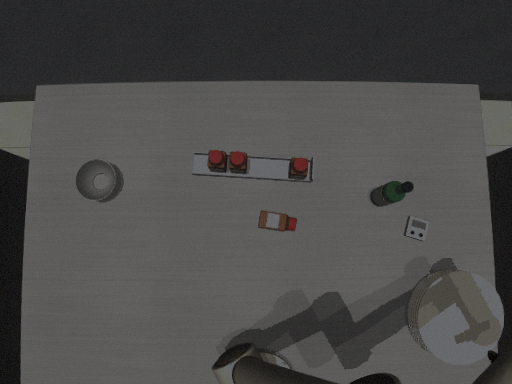

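Side view: lane around (218,200) with jars at (236,160), (213,195), (205,212); fallen jar at (278,191). Top view: jar caps at (300,163), (238,157), (217,156), and the fallen jar at (277,221), cap towards -y and nearly parallel to the lane.

```bash
python3 - <<'E'
from h import *
im,d,P=load('top0'); X=cloud(P,d)
hsv=cv2.cvtColor(im,cv2.COLOR_RGB2HSV)
red=((hsv[...,0]<5)|(hsv[...,0]>174))&(hsv[...,1]>150)&(hsv[...,2]>60)
red[300:]=0
print('depth counter z',np.median(X[250:270,100:150,2]),X[250:270,100:150,2].std())
n,L,S,C=cv2.connectedComponentsWithStats(red.astype(np.uint8))
for i in range(1,n):
    if S[i,4]<15: continue
    m=L==i; z=X[m][:,2]; zt=np.percentile(z,80); 
    mm=m&(X[...,2]>zt-.008); p=X[mm]
    v,u=np.nonzero(mm); r=cv2.minAreaRect(np.c_[u,v].astype(np.float32))
    print('red',S[i],C[i].round(1),'ztop',zt.round(4),'mean',p.mean(0).round(4),'ext',np.ptp(p,0).round(4), 'rayC',plane(P,[[u.mean(),v.mean()]],.113).round(4))
# fallen: elevated points near (277,221)
sub=np.zeros((384,512),bool); sub[200:245,250:305]=1
m=sub&(X[...,2]>.043)&(X[...,2]<.06); p=X[m]
pts=p[:,:2].astype(np.float32); print('fallen',p.mean(0),'rect mm',cv2.minAreaRect(pts*1000), np.percentile(p[:,2],[5,50,95]))
q=sub&(X[...,2]>.047)&~red&(X[...,2]<.056); print('body',cv2.minAreaRect((X[q][:,:2]*1000).astype(np.float32)))
# lane
sub=np.zeros((384,512),bool); sub[140:192,185:320]=1
w=sub&(X[...,2]>.016)&(X[...,2]<.03); print('walls rect',cv2.minAreaRect((X[w][:,:2]*1000).astype(np.float32)),w.sum())
s=sub&(X[...,2]>.035)&(X[...,2]<.064)&(np.arange(512)>307); print('stopplate',X[s].mean(0),X[s].min(0),X[s].max(0),s.sum())
g=cv2.resize(im[130:245,180:330],None,fx=5,fy=5,interpolation=cv2.INTER_CUBIC); cv2.imwrite('pics/crop0.png',g[:,:,::-1])
E
```

```text
depth counter z -8.122635041512495e-05 0.0717231964866525
red [209 150  13  14 133] [215.1 156.5] ztop 0.1138 mean [0.6683 0.1276 0.1125] ext [0.0372 0.0348 0.0087] rayC [[0.6682 0.1276 0.113 ]]
red [230 152  14  13 142] [236.7 157.6] ztop 0.1143 mean [0.6644 0.0665 0.1127] ext [0.0361 0.0369 0.0085] rayC [[0.6644 0.0665 0.113 ]]
red [294 158  14  13 143] [300.2 163.9] ztop 0.1139 mean [ 0.6428 -0.1121  0.127 ] ext [0.2312 0.1486 1.0291] rayC [[ 0.6458 -0.1138  0.113 ]]
red [288 218   8  12  81] [291.7 223.7] ztop 0.0443 mean [ 0.4803 -0.0937  0.0422] ext [0.0328 0.0214 0.0123] rayC [[ 0.4772 -0.0867  0.113 ]]
fallen [ 0.48845396 -0.04037177  0.04937909] rect mm ((487.1684875488281, -50.09696578979492), (108.87276458740234, 50.0281982421875), 80.64616394042969) [0.04449791 0.04955651 0.05299413]
body ((489.10546875, -37.97941970825195), (84.31553649902344, 49.38804626464844), 81.02729034423828)
walls rect ((657.7786254882812, 24.4659423828125), (368.66363525390625, 69.25726318359375), 85.94792175292969) 326
stopplate [ 0.64261212 -0.15669691  0.0541601 ] [ 0.61123835 -0.16231869  0.03546118] [ 0.67827835 -0.15318435  0.06304086] 66
```

View pics/crop0.png

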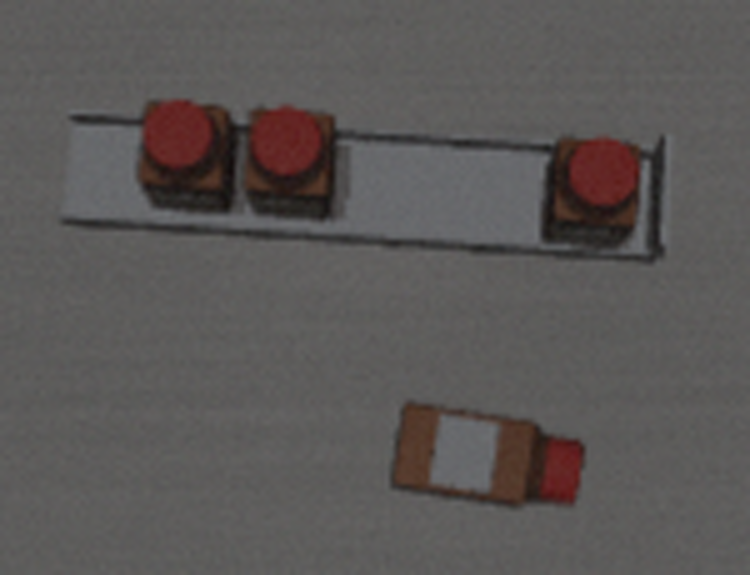

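The crop agrees: jar_a sits about 18 mm off the stop, jar_b and jar_c are separated, and the fallen jar's cap points to -y. The tool can't tilt, so my plan is to grip the jar near its shoulder across its sides. I'll then swing it upright about its base edge, so it pivots between the pads.

```bash
cat >> h.py <<'E'
def goal(x,y,z,xang=None):
    from scipy.spatial.transform import Rotation as Ro
    s=env.get_state(); R=Ro.from_quat(np.roll(s['ee_rot'],-1)).as_matrix()
    a=np.degrees(np.arctan2(R[1,0],R[0,0])); sh=R.T@(np.array([x,y,z])-s['eef_pos'])*1000
    t=0 if xang is None else -((xang-a+180)%360-180)
    print('t %.2f'%s['time_s'],'tcp',s['eef_pos'].round(4),'xang %.1f'%a,'F',s['contact_force'].round(1),'op %.3f ff %.1f q6 %.2f'%(s['opening'],s['finger_force'],s['q'][5]),'| shift',sh.round(1),'turn %.1f'%t)
E
python3 - <<'E'
from h import *
b=np.array([.4958,.0036]);a=np.array([-.16,-.987]); p=b+.067*a; print(p)
goal(p[0],p[1],.13,260.8)
E
```

```text
[ 0.48508  -0.062529]
t 0.10 tcp [ 0.1532 -0.6054  0.2303] xang -165.8 F [0.  0.1 0.4] op 1.004 ff 0.0 q6 -0.26 | shift [-454.8  444.8  101.2] turn -66.6
```

>>> {"fn": "move_arm", "kwargs": {
  "steps": [
    [-40,40,8,-6,1],
    [-80,78,18,-12,1],
    [-120,117,27,-18,1],
    [-160,156,36,-24,1],
    [-200,196,45,-30,1]
  ],
  "force": 30
}}

```text
time_s: 0.72
eef_pos: [0.2996, -0.3652, 0.1858]
ee_rot: [-0.0, -0.378, 0.926, 0.0]
contact_force: [1.2, -0.4, -0.3]
opening: 0.997
finger_force: 0.0
```

```bash
python3 -c "
from h import *
goal(.4851,-.0625,.13,260.8)"
```

```text
t 0.72 tcp [ 0.2996 -0.3652  0.1858] xang -135.6 F [ 1.2 -0.4 -0.3] op 0.997 ff 0.0 q6 -0.26 | shift [-344.2   86.6   55.9] turn -36.4
```

>>> {"fn": "move_arm", "kwargs": {
  "steps": [
    [-58,14,9,-7,1],
    [-115,29,18,-14,1],
    [-172,43,28,-21,1],
    [-230,58,37,-28,1],
    [-285,72,46,-36.4,1]
  ]
}}

```text
time_s: 1.35
eef_pos: [0.4539, -0.1146, 0.14]
ee_rot: [-0.0, -0.649, 0.761, 0.0]
contact_force: [0.9, -1.8, -0.1]
opening: 0.998
finger_force: 0.0
```

```bash
python3 -c "
from h import *
goal(.4851,-.0625,.13,260.8)"
```

```text
t 1.35 tcp [ 0.4539 -0.1146  0.14  ] xang -99.1 F [ 0.9 -1.8 -0.1] op 0.998 ff 0.0 q6 -0.26 | shift [-56.3 -22.6  10. ] turn 0.1
```

>>> {"fn": "move_arm", "kwargs": {
  "steps": [
    [-28,-11,5,0,1],
    [-50,-20,9,0,1],
    [-56,-22.5,10,0,1],
    [-56,-22.5,10,0,1]
  ]
}}

```text
time_s: 1.85
eef_pos: [0.4843, -0.065, 0.13]
ee_rot: [-0.0, -0.647, 0.763, 0.0]
contact_force: [-1.3, -0.8, 0.0]
opening: 1.001
finger_force: 0.0
```

```bash
python3 - <<'E'
from h import *
goal(.4851,-.0625,.008,260.8)
im,d,P=save('wrist','w1'); X=cloud(P,d)
m=(X[...,2]>.045)&(X[...,2]<.056)&(np.linalg.norm(X[...,:2]-[.487,-.05],axis=-1)<.09)
print(m.sum(),X[m].mean(0),cv2.minAreaRect((X[m][:,:2]*1000).astype(np.float32)))
E
```

```text
t 1.85 tcp [ 0.4843 -0.065   0.13  ] xang -99.4 F [-1.3 -0.8  0. ] op 1.001 ff 0.0 q6 -0.36 | shift [ -2.6  -0.5 122. ] turn -0.2
7079 [ 0.48961664 -0.04225241  0.04976972] ((488.1507263183594, -50.283287048339844), (108.17819213867188, 50.08958053588867), 80.71199798583984)
```

View pics/w1.png

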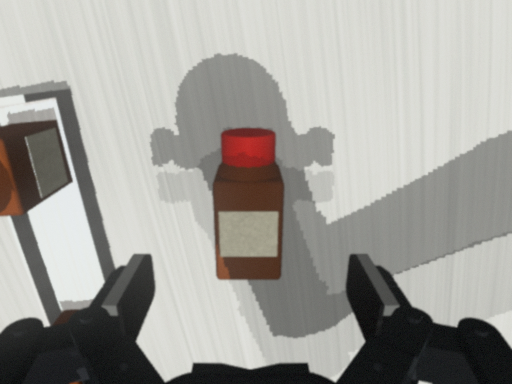

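The wrist view shows the jar at (248,205), cap up, midway between the open fingers; measured pose matches the top view to 1 mm. Descending now.

>>> {"fn": "move_arm", "kwargs": {
  "steps": [
    [-3,-1.2,30,-0.2,1],
    [-3,-1.2,65,-0.2,1],
    [-3,-1.2,95,-0.2,1],
    [-3,-1.2,114,-0.2,1],
    [-3,-1.2,122,-0.2,1]
  ]
}}

```text
time_s: 2.52
eef_pos: [0.4853, -0.0631, 0.0075]
ee_rot: [-0.001, -0.648, 0.762, 0.0]
contact_force: [0.3, 0.3, 0.8]
opening: 0.998
finger_force: 0.0
```

>>> {"fn": "move_arm", "kwargs": {
  "steps": [
    [0,0,0,0,0.75],
    [0,0,0,0,0.5],
    [0,0,0,0,0.45],
    [0,0,0,0,0.45],
    [0,0,0,0,0.45]
  ],
  "force": 30
}}

```text
time_s: 3.15
eef_pos: [0.4868, -0.0622, 0.0093]
ee_rot: [0.001, -0.648, 0.761, -0.0]
contact_force: [-1.6, -1.9, 6.2]
opening: 0.584
finger_force: 32.9
```

>>> {"fn": "move_arm", "kwargs": {
  "steps": [
    [-3,0,-6,0,0.45],
    [-6.5,0,-11.5,0,0.45],
    [-15,0,-21.5,0,0.45],
    [-25,0,-30,0,0.45],
    [-36,0,-36.5,0,0.45]
  ]
}}

```text
time_s: 3.78
eef_pos: [0.4924, -0.0257, 0.0456]
ee_rot: [0.0, -0.648, 0.761, -0.0]
contact_force: [0.1, -0.4, -3.2]
opening: 0.577
finger_force: 32.0
```

```bash
python3 - <<'E'
from h import *
goal(.5,0,.05,260.8)
save('side','s2')
im=cv2.imread('pics/s2.png'); cv2.imwrite('pics/s2c.png',cv2.resize(im[110:240,180:350],None,fx=4,fy=4,interpolation=cv2.INTER_CUBIC))
E
```

```text
t 3.77 tcp [ 0.4924 -0.0257  0.0456] xang -99.2 F [ 0.1 -0.4 -3.2] op 0.577 ff 32.0 q6 -0.44 | shift [-26.6  -3.4  -4.4] turn 0.0
```

View pics/s2c.png

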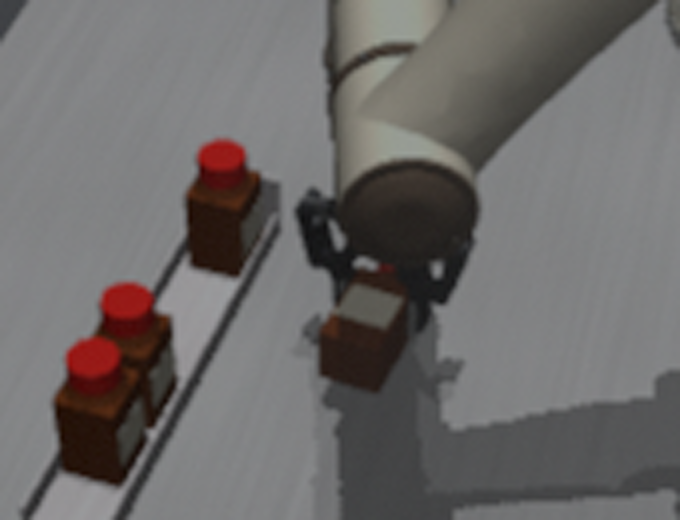

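```bash
cat >> h.py <<'E'
def labelnormal(fn,box):
    im,d,P=load(fn); X=cloud(P,d); hsv=cv2.cvtColor(im,cv2.COLOR_RGB2HSV)
    u0,u1,v0,v1=box; B=X[v0:v1,u0:u1].reshape(-1,3); C=im[v0:v1,u0:u1].reshape(-1,3)
    B=B[np.isfinite(B).all(1)]; c=np.median(B,0); k=np.linalg.norm(B-c,axis=1)<.025; B=B[k]; c=B.mean(0)
    n=np.linalg.svd(B-c)[2][2]; n*=np.sign(n[2]); print(fn,len(B),'c',c.round(4),'n',n.round(3),'tilt from vertical %.1f'%np.degrees(np.arccos(n[2])),'res',((B-c)@n).std().round(5))
E
python3 - <<'E'
from h import *
labelnormal('s2',(266,279,183,190))   # label
labelnormal('s2',(263,274,197,203))   # base
im,d,P=load('s2');X=cloud(P,d)
for v,u in((190,268),(196,262),(195,268),(200,270),(205,272),(206,266)):print(u,v,im[v,u],X[v,u].round(4))
E
```

```text
s2 90 c [0.4945 0.0016 0.0883] n [ 0.007 -0.024  1.   ] tilt from vertical 1.5 res 0.00214
s2 64 c [0.4965 0.04   0.0679] n [-0.152 -0.986  0.061] tilt from vertical 86.5 res 0.00156
268 190 [56 45 37] [0.502  0.0204 0.0875]
262 196 [43 28 23] [0.517  0.0342 0.0717]
268 195 [44 30 23] [0.4981 0.036  0.0824]
270 200 [40 29 25] [0.4909 0.0394 0.0665]
272 205 [40 29 24] [0.4827 0.0469 0.0546]
266 206 [58 55 55] [0.5111 0.0063 0.0018]
```

The jar was lifted flat: the label normal is vertical and its top is at z≈0.088, so the broad pads hold it against gravity. I'll set it back down and nip only the last few mm of the cap. The long lever should then let the jar swing upright under its own weight.

>>> {"fn": "move_arm", "kwargs": {
  "steps": [
    [0,0,12,0,0.45],
    [0,0,24,0,0.45],
    [0,0,32,0,0.45],
    [0,0,36,0,0.45],
    [0,0,36,0,0.45]
  ],
  "force": 20
}}

```text
time_s: 4.45
eef_pos: [0.4909, -0.0272, 0.0093]
ee_rot: [-0.001, -0.648, 0.761, 0.001]
contact_force: [-5.0, -0.2, 6.9]
opening: 0.581
finger_force: 33.2
```

>>> {"fn": "move_arm", "kwargs": {
  "steps": [
    [0,0,0,0,0.65],
    [0,0,-3,0,0.8],
    [10,0,-4,0,0.8],
    [30,0,-4,0,0.8],
    [50,0,-4,0,0.8]
  ]
}}

```text
time_s: 5.08
eef_pos: [0.484, -0.0769, 0.0129]
ee_rot: [0.0, -0.648, 0.762, -0.0]
contact_force: [0.6, 0.4, -0.3]
opening: 0.795
finger_force: 0.0
```

```bash
python3 - <<'E'
from h import *
goal(.5,0,.012,260.8)
im,d,P=save('top','t3'); X=cloud(P,d)
m=(X[...,2]>.046)&(X[...,2]<.054)&(np.linalg.norm(X[...,:2]-[.494,-.01],axis=-1)<.09)
hsv=cv2.cvtColor(im,cv2.COLOR_RGB2HSV); m&=(hsv[...,2]>60)
print(m.sum(),X[m].mean(0),cv2.minAreaRect((X[m][:,:2]*1000).astype(np.float32)))
save('wrist','w3')
cv2.imwrite('pics/w3c.png',cv2.imread('pics/w3.png'))
E
```

```text
t 5.08 tcp [ 0.484  -0.0769  0.0129] xang -99.2 F [ 0.6  0.4 -0.3] op 0.795 ff 0.0 q6 -0.34 | shift [-78.5  -3.5   0.9] turn 0.0
0 [nan nan nan] ((0.0, 0.0), (0.0, 0.0), 0.0)<stdin>:6: RuntimeWarning: Mean of empty slice.
  ret = um.true_divide(
```

View pics/w3c.png

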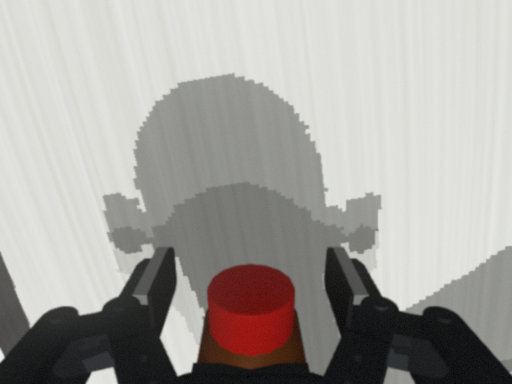

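The wrist view shows the cap's end face around (251,290), between the fingers. I'll measure its distance from the tool.

```bash
python3 - <<'E'
from h import *
im,d,P=load('w3');X=cloud(P,d);a=np.array([-.16,-.987]);n=np.array([-.987,.16])
T=np.array([.484,-.0769])
for u,v in((251,280),(251,300),(251,312),(251,325),(251,340),(230,300),(272,300),(160,270),(345,270)):
    p=X[v,u];print(u,v,im[v,u],p.round(4),'ax %.1f lat %.1f'%tuple(1000*np.array([(p[:2]-T)@a,(p[:2]-T)@n])))
E
```

```text
251 280 [101  28  19] [ 0.4842 -0.07    0.0201] ax -6.8 lat 0.9
251 300 [101  22  16] [ 0.4843 -0.0699  0.0346] ax -6.9 lat 0.8
251 312 [105  16   9] [ 0.4842 -0.0706  0.043 ] ax -6.3 lat 0.8
251 325 [155  24  18] [ 0.485  -0.0655  0.0447] ax -11.4 lat 0.8
251 340 [154  24  12] [ 0.4862 -0.0585  0.0454] ax -18.5 lat 0.8
230 300 [103  27  25] [ 0.4929 -0.0718  0.0352] ax -6.5 lat -8.0
272 300 [100  19  17] [ 0.4754 -0.0693  0.0356] ax -6.2 lat 9.7
160 270 [43 43 39] [ 0.5158 -0.0947  0.0418] ax 12.5 lat -34.2
345 270 [82 83 79] [ 0.4454 -0.0833  0.0421] ax 12.5 lat 37.0
```

>>> {"fn": "move_arm", "kwargs": {
  "steps": [
    [0,0.8,4,0,0.6],
    [0,0.8,4,0,0.45],
    [0,0.8,4,0,0.4],
    [0,0.8,4,0,0.4],
    [0,0.8,4,0,0.4]
  ],
  "force": 20
}}

```text
time_s: 5.8
eef_pos: [0.4831, -0.0757, 0.0087]
ee_rot: [-0.0, -0.648, 0.761, 0.0]
contact_force: [-1.6, -0.2, -1.4]
opening: 0.454
finger_force: 20.3
```

>>> {"fn": "move_arm", "kwargs": {
  "steps": [
    [0,0,-4,0,0.4],
    [-1,0,-12,0,0.4],
    [-2,0,-20,0,0.4],
    [-4,0,-30,0,0.4],
    [-4,0,-30,0,0.4]
  ]
}}

```text
time_s: 6.42
eef_pos: [0.4845, -0.0718, 0.0399]
ee_rot: [0.001, -0.648, 0.761, -0.001]
contact_force: [-0.3, -0.3, -1.6]
opening: 0.455
finger_force: 20.7
```

```bash
python3 - <<'E'
from h import *
goal(.5,0,.012,260.8)
im,d,P=save('side','s4');X=cloud(P,d)
L=np.array([.4895,-.0385+.035]) 
a=np.array([-.16,-.987])
T=env.get_state()['eef_pos'][:2]
# profile along the axis: points within 8mm laterally of axis
r=X[...,:2]-T; ax=r@a; lat=r@np.array([-.987,.16])
m=(abs(lat)<.006)&(ax>-.14)&(ax<.0)&(X[...,2]<.12)
for lo in range(-140,0,10):
    k=m&(ax>=lo/1e3)&(ax<(lo+10)/1e3)
    if k.sum(): print(lo,k.sum(),np.percentile(X[k][:,2],[10,50,90]).round(4))
E
```

```text
t 6.42 tcp [ 0.4845 -0.0718  0.0399] xang -99.2 F [-0.3 -0.3 -1.6] op 0.455 ff 20.7 q6 -0.35 | shift [-73.3  -3.8  28. ] turn 0.0
-140 9 [-0.0026  0.001   0.0028]
-130 9 [-0.0001  0.0007  0.0052]
-120 28 [-0.0004  0.0356  0.0519]
-110 34 [0.0006 0.0195 0.055 ]
-100 15 [0.0512 0.0556 0.0596]
-90 10 [0.0554 0.0598 0.0628]
-80 15 [0.0577 0.0633 0.0678]
-70 10 [0.0621 0.0646 0.0674]
-60 9 [0.0657 0.0684 0.0708]
-50 11 [0.0693 0.0714 0.0729]
-40 8 [0.0677 0.0711 0.0722]
-30 10 [0.0683 0.0729 0.0756]
-20 10 [0.0713 0.0738 0.0764]
-10 2 [0.0757 0.0938 0.1118]
```

It works: the jar is now tilted about 16° with its base still on the counter. I'll continue along the arc.

>>> {"fn": "move_arm", "kwargs": {
  "steps": [
    [-7,0,-11,0,0.4],
    [-15,0,-22,0,0.4],
    [-22,0,-30,0,0.4],
    [-30,0,-37,0,0.4],
    [-38,0,-43,0,0.4]
  ]
}}

```text
time_s: 7.1
eef_pos: [0.49, -0.0338, 0.0822]
ee_rot: [-0.0, -0.648, 0.761, 0.0]
contact_force: [-0.3, -0.1, -2.7]
opening: 0.45
finger_force: 23.7
```

>>> {"fn": "move_arm", "kwargs": {
  "steps": [
    [-8,0,-5,0,0.4],
    [-17,0,-9,0,0.4],
    [-26,0,-13,0,0.4],
    [-36,0,-16,0,0.4],
    [-45,0,-19,0,0.4]
  ]
}}

```text
time_s: 7.72
eef_pos: [0.4972, 0.0107, 0.1009]
ee_rot: [-0.0, -0.648, 0.762, 0.0]
contact_force: [0.8, -0.8, -3.4]
opening: 0.452
finger_force: 24.2
```

```bash
cat >> h.py <<'E'
def prof(fn,a,w=.008,lo=-.15,hi=.06,mode='z'):
    im,d,P=save('side',fn);X=cloud(P,d);T=env.get_state()['eef_pos'][:2]
    a=np.array(a);r=X[...,:2]-T;ax=r@a;lat=r@np.array([a[1],-a[0]])
    m=(abs(lat)<w)&(ax>lo)&(ax<hi)
    for z in range(5,125,10):
        k=m&(abs(X[...,2]-z/1e3)<.005)
        if k.sum(): print('z',z,k.sum(),'ax mm',(np.percentile(ax[k],[5,50,95])*1e3).round(1))
E
python3 - <<'E'
from h import *
goal(.5,0,.012,260.8)
prof('s5',[-.16,-.987])
E
```

```text
t 7.72 tcp [0.4972 0.0107 0.1009] xang -99.2 F [ 0.8 -0.8 -3.4] op 0.452 ff 24.2 q6 -0.51 | shift [10.1 -4.5 88.9] turn 0.0
z 5 108 ax mm [-143.8  -99.4   43.3]
z 45 1 ax mm [-90.3 -90.3 -90.3]
z 55 24 ax mm [-93.6 -88.7 -82.9]
z 65 24 ax mm [-84.2 -79.1 -75.7]
z 75 21 ax mm [-77.5 -71.5 -66.8]
z 85 24 ax mm [-70.3 -64.7 -56.8]
z 95 23 ax mm [-61.7 -55.5 -50.8]
z 105 34 ax mm [-52.4 -45.1 -31.4]
z 115 31 ax mm [-41.6 -30.8  -2.4]
```

The jar hangs at about 50° with its base some 16 mm up, stuck by pad friction. Its weight still biases it towards upright, so short shakes along its axis should ratchet it down.

>>> {"fn": "move_arm", "kwargs": {
  "steps": [
    [0,0,-8,0,0.4],
    [-45,0,-8,0,0.4],
    [0,0,-8,0,0.4],
    [-45,0,-8,0,0.4],
    [0,0,-8,0,0.4]
  ]
}}

```text
time_s: 8.4
eef_pos: [0.5, 0.0141, 0.1098]
ee_rot: [0.003, -0.651, 0.759, -0.001]
contact_force: [1.1, 0.1, -2.2]
opening: 0.45
finger_force: 26.0
```

>>> {"fn": "move_arm", "kwargs": {
  "steps": [
    [-45,0,0,0,0.4],
    [0,0,0,0,0.4],
    [-45,0,0,0,0.4],
    [0,0,0,0,0.4],
    [0,0,0,0,0.4]
  ]
}}

```text
time_s: 9.02
eef_pos: [0.496, 0.0086, 0.1088]
ee_rot: [-0.001, -0.647, 0.762, 0.0]
contact_force: [0.2, -1.0, -3.4]
opening: 0.449
finger_force: 20.5
```

```bash
python3 - <<'E'
from h import *
goal(.5,0,.012,260.8)
prof('s6',[-.16,-.987])
E
```

```text
t 9.03 tcp [0.496  0.0086 0.1088] xang -99.3 F [ 0.2 -1.  -3.4] op 0.449 ff 20.5 q6 -0.51 | shift [ 7.7 -5.5 96.8] turn -0.1
z 5 118 ax mm [-143.4  -88.4  -32.9]
z 15 12 ax mm [-30.9 -28.5 -25.9]
z 25 10 ax mm [-31.7 -28.  -25.7]
z 35 10 ax mm [-31.3 -29.7 -27.8]
z 45 11 ax mm [-31.4 -28.6 -27.1]
z 55 12 ax mm [-30.6 -29.4 -25.5]
z 65 11 ax mm [-30.7 -28.3 -25.4]
z 75 10 ax mm [-31.8 -29.1 -27.1]
z 85 17 ax mm [-31.7 -27.1 -23.4]
z 95 14 ax mm [-30.1 -24.7 -21.7]
z 105 12 ax mm [-25.7 -23.5 -20. ]
z 115 50 ax mm [-23.8 -11.1   9.8]
```

The jar now hangs vertical: its face stays at the same place from z 15 to 85 mm. Next I'll measure exactly where it sits relative to the tool before placing it.

```bash
cat >> h.py <<'E'
def body(fn,T,a,zr=(.02,.075)):
    im,d,P=load(fn);X=cloud(P,d);a=np.array(a);T=np.array(T)
    r=X[...,:2]-T;ax=r@a;lat=r@np.array([-a[1],a[0]])  # lat: left of a
    m=(abs(ax)<.06)&(abs(lat)<.06)&(X[...,2]>zr[0])&(X[...,2]<zr[1])
    print('n',m.sum(),'ax pct',(np.percentile(ax[m],[2,10,50,90,98])*1e3).round(1),'lat',(np.percentile(lat[m],[2,10,50,90,98])*1e3).round(1),'rect',cv2.minAreaRect((np.c_[ax[m],lat[m]]*1000).astype(np.float32)))
E
python3 - <<'E'
from h import *
t=np.radians(-99.3);a=[np.cos(t),np.sin(t)]
body('s6',[.496,.0086],a); body('s6',[.496,.0086],a,(.02,.05)); body('s6',[.496,.0086],a,(.05,.08))
im,d,P=load('s6');X=cloud(P,d);m=(np.linalg.norm(X[...,:2]-[.496,.012],axis=-1)<.042)&(X[...,2]<.1)
z=np.sort(X[m][:,2]);hst=np.histogram(z,np.arange(-.004,.03,.002));print(hst[0],hst[1].round(3))
goal(.6545,-.024,.15,-94)
E
```

```text
n 254 ax pct [-32.7 -31.3 -28.6  -0.4  15.6] lat [-24.9 -24.1  -9.3  18.1  23.1] rect ((-17.461204528808594, -11.217704772949219), (37.50721740722656, 67.00286865234375), 43.32479476928711)
n 135 ax pct [-33.1 -31.6 -28.5   1.7  14.2] lat [-24.8 -23.9  -9.7  17.1  23.2] rect ((-17.630382537841797, -10.746089935302734), (35.58412551879883, 66.5620346069336), 41.93378829956055)
n 145 ax pct [-32.3 -31.3 -28.6  -1.4  15.2] lat [-25.  -24.3  -9.6  18.   23. ] rect ((-17.48781394958496, -11.808944702148438), (36.67975997924805, 67.12344360351562), 44.76677322387695)
[11 42 55 48 19  3  3  6  5  9 13  5 18  4  8  4] [-0.004 -0.002  0.     0.002  0.004  0.006  0.008  0.01   0.012  0.014
  0.016  0.018  0.02   0.022  0.024  0.026  0.028]
t 9.07 tcp [0.4966 0.009  0.109 ] xang -99.3 F [-0.3 -1.2 -3. ] op 0.452 ff 20.5 q6 -0.51 | shift [   7.1 -161.2  -41.1] turn -5.3
```

>>> {"fn": "move_arm", "kwargs": {
  "steps": [
    [0,0,-15,0,0.4],
    [0,-3,-32,0,0.4],
    [1,-12,-44,-1,0.4],
    [2,-28,-46,-2,0.4],
    [4,-50,-46,-3,0.4]
  ]
}}

```text
time_s: 9.7
eef_pos: [0.5468, -0.0019, 0.1554]
ee_rot: [0.001, -0.668, 0.744, -0.0]
contact_force: [-0.8, -0.4, -3.3]
opening: 0.453
finger_force: 20.8
```

>>> {"fn": "move_arm", "kwargs": {
  "steps": [
    [2,-28,0,-0.5,0.4],
    [4,-56,0,-1,0.4],
    [5,-80,0,-1.5,0.4],
    [6,-98,0,-2,0.4],
    [7,-108,0,-2.3,0.4]
  ]
}}

```text
time_s: 10.32
eef_pos: [0.6535, -0.0209, 0.1542]
ee_rot: [-0.0, -0.683, 0.731, 0.0]
contact_force: [0.3, -0.5, -3.6]
opening: 0.451
finger_force: 20.9
```

```bash
python3 - <<'E'
from h import *
goal(.6542,-.028,.155,-94)
im,d,P=save('side','s7')
T=env.get_state()['eef_pos'][:2];t=np.radians(-94);a=[np.cos(t),np.sin(t)]
body('s7',T,a,(.06,.085));body('s7',T,a,(.09,.12))
X=cloud(P,d);m=(np.linalg.norm(X[...,:2]-(T+[0,.004]),axis=-1)<.034)&(X[...,2]<.1)
h=np.histogram(X[m][:,2],np.arange(.02,.09,.004));print(h[0],h[1][:-1].round(3))
E
```

```text
t 10.32 tcp [ 0.6535 -0.0209  0.1542] xang -93.9 F [ 0.3 -0.5 -3.6] op 0.451 ff 20.9 q6 -0.28 | shift [ 7.1 -1.2 -0.8] turn 0.1
n 98 ax pct [-39.  -37.3 -33.8  -1.9   4.2] lat [-25.5 -24.8 -14.7   7.8  17. ] rect ((-24.672142028808594, -12.984519958496094), (35.21889877319336, 63.821895599365234), 45.86727523803711)
n 160 ax pct [-38.  -36.7 -33.1  -5.7   7. ] lat [-26.  -25.3 -10.1  14.7  20.5] rect ((-24.062549591064453, -12.287059783935547), (34.47293472290039, 64.77120208740234), 43.39899444580078)
[ 5  6  1  0  0  0  0  0  2 13 10 10  6 15 10 11 11] [0.02  0.024 0.028 0.032 0.036 0.04  0.044 0.048 0.052 0.056 0.06  0.064
 0.068 0.072 0.076 0.08  0.084]
```

The jar is still vertical, base at z≈0.054, centred across the lane. I'll lower it and feel for contact at the end.

>>> {"fn": "move_arm", "kwargs": {
  "steps": [
    [4,-0.6,6,0,0.4],
    [7,-1.2,18,0,0.4],
    [7,-1.2,31,0,0.4],
    [7,-1.2,40,0,0.4],
    [7,-1.2,44,0,0.4]
  ]
}}

```text
time_s: 11.0
eef_pos: [0.6527, -0.0276, 0.1098]
ee_rot: [-0.001, -0.683, 0.731, 0.0]
contact_force: [0.3, 0.3, -2.6]
opening: 0.453
finger_force: 20.8
```

```bash
python3 - <<'E'
from h import *
goal(.6542,-.028,.103,-94)
im,d,P=save('side','s8')
T=env.get_state()['eef_pos'][:2];t=np.radians(-94);a=[np.cos(t),np.sin(t)]
body('s8',T,a,(.03,.05));body('s8',T,a,(.06,.08))
save('top','t8')
im=cv2.imread('pics/s8.png'); cv2.imwrite('pics/s8c.png',cv2.resize(im[120:240,170:300],None,fx=5,fy=5,interpolation=cv2.INTER_CUBIC))
E
```

```text
t 11.00 tcp [ 0.6527 -0.0276  0.1098] xang -93.9 F [ 0.3  0.3 -2.6] op 0.453 ff 20.8 q6 -0.27 | shift [ 0.3 -1.5  6.7] turn 0.1
n 73 ax pct [-38.3 -37.1 -30.9  29.2  59.2] lat [-25.6 -24.8 -19.6  -4.1   8.9] rect ((11.234283447265625, -11.207204818725586), (42.226341247558594, 98.32421112060547), 81.71936798095703)
n 96 ax pct [-36.5 -34.7 -30.7   7.2  59.9] lat [-25.5 -24.7 -12.   13.8  22.1] rect ((5.305377960205078, -16.057785034179688), (48.39430618286133, 101.16651153564453), 66.42574310302734)
```

View pics/s8c.png

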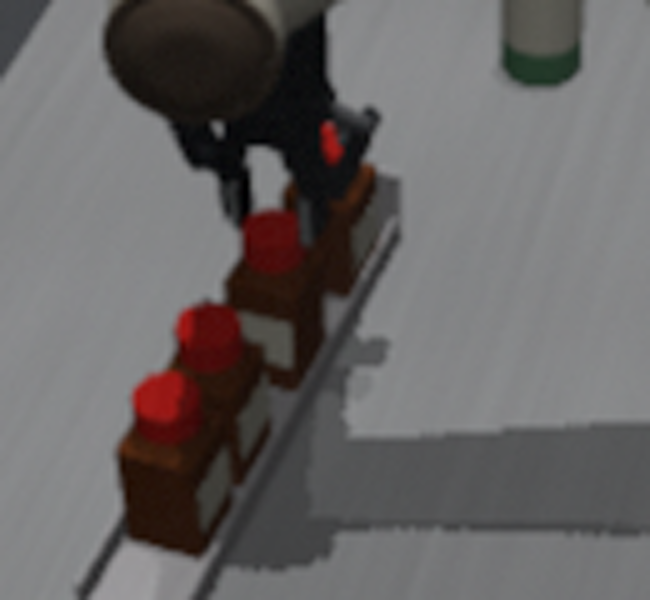

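The crop shows the held jar upright at (275,300), inside the lane between jar_a and jar_b, nearly down. Now the last few mm.

>>> {"fn": "move_arm", "kwargs": {
  "steps": [
    [0,-1.5,1.5,0,0.4],
    [0,-1.5,3,0,0.4],
    [0,-1.5,4.5,0,0.4],
    [0,-1.5,6,0,0.4],
    [0,-1.5,6,0,0.4]
  ]
}}

```text
time_s: 11.72
eef_pos: [0.6555, -0.0275, 0.1066]
ee_rot: [0.001, -0.683, 0.731, -0.001]
contact_force: [-1.6, 1.7, 5.1]
opening: 0.455
finger_force: 21.5
```

>>> {"fn": "move_arm", "kwargs": {
  "steps": [
    [0,0,-1.5,0,0.4],
    [0,0,-1.5,0,0.5],
    [0,0,-1.5,0,0.6],
    [0,0,-1.5,0,0.8],
    [0,0,-1.5,0,0.8]
  ]
}}

```text
time_s: 12.35
eef_pos: [0.6547, -0.0278, 0.1062]
ee_rot: [-0.0, -0.683, 0.731, 0.0]
contact_force: [-0.6, 0.1, -0.5]
opening: 0.802
finger_force: 0.0
```

>>> {"fn": "move_arm", "kwargs": {
  "steps": [
    [0,0,-10,0,0.8],
    [0,0,-30,0,0.8],
    [0,0,-60,0,0.8],
    [-40,0,-75,0,0.8],
    [-95,0,-75,0,0.4]
  ]
}}

```text
time_s: 12.98
eef_pos: [0.6625, 0.0671, 0.1845]
ee_rot: [0.002, -0.682, 0.732, -0.001]
contact_force: [0.6, 0.2, -0.6]
opening: 0.603
finger_force: 0.0
```

```bash
cat >> h.py <<'E'
def caps(fn):
    im,d,P=save('top',fn);X=cloud(P,d);hsv=cv2.cvtColor(im,cv2.COLOR_RGB2HSV)
    red=((hsv[...,0]<5)|(hsv[...,0]>174))&(hsv[...,1]>150)&(hsv[...,2]>45)&(abs(X[...,0]-.655)<.06)&(X[...,2]>.1)&(X[...,2]<.125)
    n,L,S,C=cv2.connectedComponentsWithStats(red.astype(np.uint8))
    for i in range(1,n):
        if S[i,4]>20:
            p=X[L==i]; p=p[p[:,2]>np.percentile(p[:,2],80)-.007]
            c=p.mean(0); q=c[:2]-[.6578,.0245]; L_=np.array([.068,.9977]); 
            print('cap',S[i,4],c.round(4),'z80 %.4f'%np.percentile(p[:,2],80),'lane y %.1f x %.1f mm'%(1e3*(q@L_)+180,1e3*(q@[.9977,-.068])))
E
python3 - <<'E'
from h import *
goal(.6542,-.028,.103,-94)
caps('t9')
E
```

```text
t 12.97 tcp [0.6625 0.0671 0.1845] xang -94.0 F [ 0.6  0.2 -0.6] op 0.603 ff 0.0 q6 -0.41 | shift [95.5  1.9 81.4] turn -0.0
cap 136 [0.6686 0.128  0.1127] z80 0.1141 lane y 284.0 x 3.7 mm
cap 36 [0.6627 0.0536 0.1129] z80 0.1146 lane y 209.4 x 2.9 mm
cap 139 [ 0.6556 -0.0143  0.1128] z80 0.1143 lane y 141.1 x 0.5 mm
cap 140 [ 0.6462 -0.1136  0.1126] z80 0.1143 lane y 41.4 x -2.1 mm
```

The jar was set down rather than dropped; it now stands in the lane at y≈141 mm (jars a, b, c at 41, ~220, 284 mm) with its cap at the same height as the others. I'll grip jar_c across the lane above the walls and use it as an upright pusher.

>>> {"fn": "move_arm", "kwargs": {
  "steps": [
    [-40,-1.8,10,0,1],
    [-61,-1.8,40,0,1],
    [-61,-1.8,75,0,1],
    [-61,-1.8,110,0,1],
    [-61,-1.8,128,0,1]
  ]
}}

```text
time_s: 13.65
eef_pos: [0.6663, 0.1275, 0.0517]
ee_rot: [-0.001, -0.683, 0.731, 0.0]
contact_force: [0.2, -0.0, 0.7]
opening: 0.999
finger_force: 0.0
```

```bash
python3 - <<'E'
from h import *
goal(.6686,.128,.051,-94)
E
```

```text
t 13.65 tcp [0.6663 0.1275 0.0517] xang -93.9 F [ 0.2 -0.   0.7] op 0.999 ff 0.0 q6 -0.49 | shift [-0.6 -2.2  0.7] turn 0.1
```

>>> {"fn": "move_arm", "kwargs": {
  "steps": [
    [0,-2,0,0,0.8],
    [0,-2,0,0,0.6],
    [0,-2,0,0,0.45],
    [0,-2,0,0,0.45],
    [0,-2,0,0,0.45]
  ],
  "force": 25
}}

```text
time_s: 14.28
eef_pos: [0.6703, 0.1279, 0.0553]
ee_rot: [0.001, -0.683, 0.731, -0.001]
contact_force: [-1.2, -0.4, 6.0]
opening: 0.58
finger_force: 27.7
```

>>> {"fn": "move_arm", "kwargs": {
  "steps": [
    [3,0,0,0,0.45],
    [7,0,0,0,0.45],
    [12,0,0,0,0.45],
    [17,0,0,0,0.45],
    [22,0,0,0,0.45]
  ]
}}

```text
time_s: 14.9
eef_pos: [0.6694, 0.1073, 0.0553]
ee_rot: [0.003, -0.683, 0.73, -0.001]
contact_force: [-1.4, 7.5, 4.3]
opening: 0.581
finger_force: 27.0
```

>>> {"fn": "move_arm", "kwargs": {
  "steps": [
    [5,0,0,0,0.45],
    [10,0,0,0,0.45],
    [15,0,0,0,0.45],
    [20,0,0,0,0.45],
    [25,0,0,0,0.45]
  ]
}}

```text
time_s: 15.52
eef_pos: [0.6679, 0.0826, 0.0553]
ee_rot: [0.003, -0.683, 0.73, -0.001]
contact_force: [-2.3, 11.0, 14.3]
opening: 0.581
finger_force: 28.7
```

```bash
python3 - <<'E'
from h import *
goal(.6686,.128,.051,-94)
caps('t10')
E
```

```text
t 15.53 tcp [0.6679 0.0826 0.0553] xang -93.8 F [-2.3 11.  14.3] op 0.581 ff 28.7 q6 -0.43 | shift [-45.3   2.4   4.4] turn 0.2
cap 139 [0.6641 0.0324 0.1127] z80 0.1143 lane y 188.3 x 5.7 mm
cap 143 [ 0.6549 -0.0168  0.1128] z80 0.1142 lane y 138.6 x -0.1 mm
cap 142 [ 0.646  -0.1133  0.1127] z80 0.1140 lane y 41.8 x -2.4 mm
```

All three rear jars are now in contact and moving upright (50 mm spacing). I'll ease the downward pressure and continue.

>>> {"fn": "move_arm", "kwargs": {
  "steps": [
    [0,0,-3,0,0.45],
    [4,0.5,-3,0,0.45],
    [8,1,-3,0,0.45],
    [13,1.5,-3,0,0.45],
    [18,2,-3,0,0.45]
  ]
}}

```text
time_s: 16.2
eef_pos: [0.6619, 0.0622, 0.0556]
ee_rot: [-0.001, -0.682, 0.731, 0.001]
contact_force: [0.7, 2.2, -3.2]
opening: 0.575
finger_force: 26.5
```

>>> {"fn": "move_arm", "kwargs": {
  "steps": [
    [5,0,0,0,0.45],
    [10,0,0,0,0.45],
    [15,0,0,0,0.45],
    [20,0,0,0,0.45],
    [24,0,0,0,0.45]
  ]
}}

```text
time_s: 16.82
eef_pos: [0.6611, 0.0386, 0.0564]
ee_rot: [0.0, -0.683, 0.731, -0.0]
contact_force: [-0.3, 2.7, -3.2]
opening: 0.579
finger_force: 26.6
```

```bash
python3 - <<'E'
from h import *
goal(.6686,.128,.051,-94)
caps('t11')
E
```

```text
t 16.82 tcp [0.6611 0.0386 0.0564] xang -93.9 F [-0.3  2.7 -3.2] op 0.579 ff 26.6 q6 -0.37 | shift [-89.7  -1.4   5.4] turn 0.1
cap 137 [ 0.6573 -0.0119  0.1125] z80 0.1141 lane y 143.6 x 2.0 mm
cap 147 [ 0.6491 -0.0606  0.1124] z80 0.1140 lane y 94.5 x -2.9 mm
cap 145 [ 0.6456 -0.1134  0.1127] z80 0.1141 lane y 41.5 x -2.8 mm
```

>>> {"fn": "move_arm", "kwargs": {
  "steps": [
    [3,0,1.5,0,0.45],
    [6,0,1.5,0,0.45],
    [9,0,1.5,0,0.45],
    [12,0,1.5,0,0.45],
    [14,0,1.5,0,0.45]
  ]
}}

```text
time_s: 17.5
eef_pos: [0.6612, 0.0258, 0.0557]
ee_rot: [0.001, -0.683, 0.73, -0.001]
contact_force: [-0.3, 5.3, -0.2]
opening: 0.578
finger_force: 27.0
```

>>> {"fn": "move_arm", "kwargs": {
  "steps": [
    [1,0,0,0,0.45],
    [2,0,0,0,0.45],
    [3,0,0,0,0.45],
    [3,0,0,0,0.45]
  ]
}}

```text
time_s: 18.0
eef_pos: [0.6609, 0.0228, 0.0557]
ee_rot: [0.001, -0.683, 0.73, -0.001]
contact_force: [1.2, 5.3, 0.2]
opening: 0.581
finger_force: 27.0
```

```bash
python3 - <<'E'
from h import *
goal(.6686,.128,.051,-94)
caps('t12')
E
```

```text
t 18.00 tcp [0.6609 0.0228 0.0557] xang -93.9 F [1.2 5.3 0.2] op 0.581 ff 27.0 q6 -0.35 | shift [-105.5   -0.6    4.8] turn 0.1
cap 134 [ 0.657  -0.0285  0.1127] z80 0.1142 lane y 127.1 x 2.8 mm
cap 144 [ 0.6487 -0.0763  0.1126] z80 0.1142 lane y 78.8 x -2.3 mm
cap 145 [ 0.6454 -0.1262  0.1127] z80 0.1142 lane y 28.8 x -2.1 mm
```

>>> {"fn": "move_arm", "kwargs": {
  "steps": [
    [0.7,0,0,0,0.45],
    [1.4,0,0,0,0.45],
    [2,0,0,0,0.45],
    [2,0,0,0,0.45]
  ]
}}

```text
time_s: 18.55
eef_pos: [0.6608, 0.0208, 0.0557]
ee_rot: [0.001, -0.683, 0.73, -0.001]
contact_force: [0.2, 5.2, -0.5]
opening: 0.581
finger_force: 27.0
```

>>> {"fn": "move_arm", "kwargs": {
  "steps": [
    [0.6,0,0,0,0.45],
    [1.2,0,0,0,0.45],
    [1.2,0,0,0,0.45]
  ]
}}

```text
time_s: 18.92
eef_pos: [0.6607, 0.0196, 0.0557]
ee_rot: [0.001, -0.683, 0.73, -0.001]
contact_force: [0.9, 5.2, 0.9]
opening: 0.58
finger_force: 27.0
```

>>> {"fn": "move_arm", "kwargs": {
  "steps": [
    [0.6,0,0,0,0.45],
    [1.2,0,0,0,0.45],
    [1.2,0,0,0,0.45]
  ]
}}

```text
time_s: 19.3
eef_pos: [0.6606, 0.0188, 0.0556]
ee_rot: [0.001, -0.683, 0.73, -0.001]
contact_force: [0.0, 6.1, 0.4]
opening: 0.58
finger_force: 27.0
```

Force is just starting to rise, so I'll continue gently.

>>> {"fn": "move_arm", "kwargs": {
  "steps": [
    [0.6,0,0,0,0.45],
    [1.2,0,0,0,0.45],
    [1.2,0,0,0,0.45]
  ]
}}

```text
time_s: 19.68
eef_pos: [0.6607, 0.0187, 0.0556]
ee_rot: [0.002, -0.683, 0.73, -0.0]
contact_force: [-1.0, 9.0, 0.4]
opening: 0.574
finger_force: 27.2
```

```bash
python3 - <<'E'
from h import *
goal(.6686,.128,.051,-94)
caps('t13')
E
```

```text
t 19.68 tcp [0.6607 0.0187 0.0556] xang -93.8 F [-1.   9.   0.4] op 0.574 ff 27.2 q6 -0.34 | shift [-109.6   -0.6    4.9] turn 0.2
cap 130 [ 0.6567 -0.0322  0.113 ] z80 0.1143 lane y 123.3 x 2.8 mm
cap 149 [ 0.6481 -0.0801  0.113 ] z80 0.1145 lane y 75.0 x -2.5 mm
cap 146 [ 0.6449 -0.1301  0.1127] z80 0.1141 lane y 24.8 x -2.4 mm
```

The row has stopped moving: jar_a is at 24.8 mm, against the stop, with 9 N on the tool. I'll release and retreat straight up.

>>> {"fn": "move_arm", "kwargs": {
  "steps": [
    [0,0,0,0,0.65],
    [0,0,0,0,0.85],
    [0,0,0,0,1],
    [0,0,-4,0,1],
    [0,0,-15,0,1]
  ]
}}

```text
time_s: 20.35
eef_pos: [0.6592, 0.0161, 0.0698]
ee_rot: [-0.001, -0.682, 0.731, 0.0]
contact_force: [0.5, 0.1, 0.1]
opening: 0.998
finger_force: 0.0
```

>>> {"fn": "move_arm", "kwargs": {
  "steps": [
    [0,0,-30,0,1],
    [0,0,-70,0,1],
    [-40,20,-110,0,1],
    [-80,60,-130,0,1],
    [-120,110,-130,0,1]
  ]
}}

```text
time_s: 20.98
eef_pos: [0.5597, 0.1442, 0.203]
ee_rot: [0.003, -0.682, 0.731, -0.001]
contact_force: [-0.2, 1.0, 0.3]
opening: 0.996
finger_force: 0.0
```

>>> {"fn": "move_arm", "kwargs": {
  "steps": [
    [-50,30,0,0,1],
    [-100,60,0,0,1],
    [-100,60,0,0,1]
  ]
}}

```text
time_s: 21.35
eef_pos: [0.5046, 0.2496, 0.2012]
ee_rot: [0.001, -0.685, 0.729, -0.0]
contact_force: [0.0, -0.5, 0.2]
opening: 0.996
finger_force: 0.0
```

```bash
python3 - <<'E'
from h import *
goal(.6686,.128,.051,-94)
caps('t14'); save('side','s14')
a=cv2.imread('pics/s14.png')[110:240,170:300];b=cv2.imread('pics/t14.png')[130:210,190:320]
a=cv2.resize(a,None,fx=3,fy=3,interpolation=cv2.INTER_CUBIC);b=cv2.resize(b,(390,240),interpolation=cv2.INTER_CUBIC)
b=cv2.copyMakeBorder(b,0,390-240,0,0,cv2.BORDER_CONSTANT);cv2.imwrite('pics/f14.png',np.hstack([a,b]))
E
```

```text
t 21.35 tcp [0.5046 0.2496 0.2012] xang -93.6 F [ 0.  -0.5  0.2] op 0.996 ff 0.0 q6 -0.81 | shift [ 111.4 -171.   150.3] turn 0.4
cap 131 [0.6597 0.0196 0.1128] z80 0.1142 lane y 175.3 x 2.2 mm
cap 141 [ 0.6573 -0.0302  0.1128] z80 0.1141 lane y 125.3 x 3.2 mm
cap 146 [ 0.6486 -0.0799  0.113 ] z80 0.1146 lane y 75.2 x -2.1 mm
cap 141 [ 0.6454 -0.1299  0.1128] z80 0.1145 lane y 25.1 x -1.9 mm
```

View pics/f14.png

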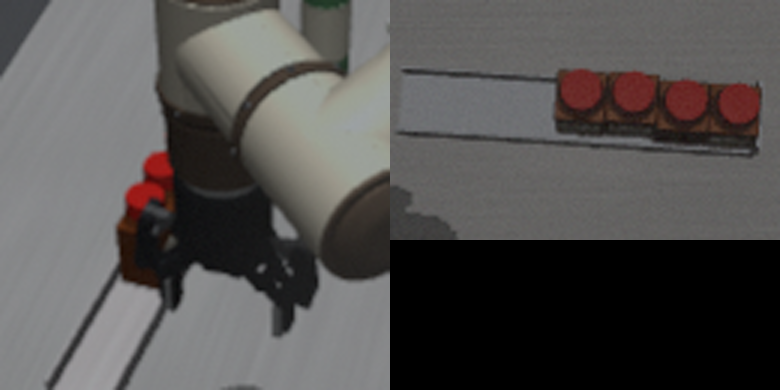

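The top crop shows four upright jars standing together at the stop, at (582,92) to (738,104). They sit at 25, 75, 125 and 175 mm, exactly 50 mm apart, and the arm is clear. Handing the job in.

```bash
python3 -c "
from plant import env
print(env.close_job())"
```

```text
the job is handed in; nothing more can be done
None
```

Job handed in at about 21 s: I set the fallen jar upright in the gap, then pushed the row until all four jars stood upright together, the first against the stop; nothing went near the bottle, timer or bowl, though I did not re-measure them.

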